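# Get the socket tray and ratchet out of the toolbox

## Robot

A 6-joint arm with a two-finger parallel gripper is mounted at the origin on the work surface. World frame = base frame: x ahead of the robot, y to its left, z up, the work surface at z = 0. Lengths are in m, angles in rad, forces in N, time in s.
With the tool pointing down it reaches from about 0.3 to 0.775 m from the base axis. Payload 14.6 kg.
Tool frame: the origin (TCP) lies midway between the tips of the shut fingers; the grasp point (between the pads) lies 19 mm behind it; z points along the fingers, y is the line along which they close (so a half turn about z gives the same grasp; the last joint's range is limited). The gripper opens to 85 mm and grips with 20 to 120 N. Pads are 22 mm wide; open, the fingers measure 114 mm over their backs; the gripper's body (76 mm by 85 mm) begins 54 mm behind the grasp point. The pads swing forward as they close: fully open they stand 13 mm farther back than shut.
Start: joints at [1.242, 0.3, 1.521, -0, 1.321, -0.067], TCP at [0.142, 0.531, 0.231] pointing down, gripper open.
Joint ranges: [-3.03, 3.03], [-0.79, 2.21], [0.23, 2.52], [-1.04, 4.18], [0, 3.07], [-2.55, 2.55]. Speed limits (rad/s): [2.22, 2.22, 2.57, 3.14, 3.14, 3.14].

## Interface

Orientations are given as a unit quaternion [x, y, z, w].
In Python, from plant import env gives the robot as it stands. The module is installed in compiled form; this text tells all that it offers. Calls block until the motion is done:
- env.move_ptp(position, orientation): joint-space move of the TCP to a pose.
- env.move_linear(position, attitude=None, feed=0.15, guard=None): straight line of the TCP; attitude=None keeps the orientation; feed is the mean speed in m/s. With guard (N) it stops when the force on the tool has changed by that much, and returns True; else False.
- env.set_joints(angles): joint-space move.
- env.grip(opening, force=None): finger opening in m; force is the grip in N (None keeps the last); returns when the fingers have stopped.
- env.dwell(seconds).
- env.inverse_kinematics(position, orientation): joint angles nearest the present ones, or None.
- env.sense(): the state.
- env.camera(name): name is "scene" or "top"; returns a dict with "pixels" (480x640x3 uint8, red, green, blue), "z_map" (480x640 float32, m along the optical axis (not along the pixel's ray), 0 where there is no reading), "vfov" (degrees; the focal length in pixels is half the picture's height over the tangent of half this angle, whatever the lens; pixels are square), "cx", "cy" (the principal point, pixels), "distortion" ([k1, k2, p1, p2, k3] as OpenCV has them; the pictures are not rectified), "eye" and "rotation" of the camera in the world. Camera axes: x right, y up, looking along -z (the intrinsics and any distortion apply to the point x, -y, -z); pixel columns grow to the right and rows downward; lengths in m; the calibration is good to about 2 mm. A picture is of the moment at which its call begins.
A pose or a line that the arm cannot do raises env.MotionError and nothing moves.
- env.sign_off(): hands the job in; it is judged then, once.
Trained networks look in a picture, given as the dict that the camera call returned (one of the last four; its "shot" number tells which), for a name from the list of things; names that differ only in an ending like _2 or _b are one class to them, and where a whole thing is asked for, a point or a joint stands for the part that bears it (a point fixed in the world has none). Each returns a list of dicts, best first, with "p" (0 to 1); they miss things now and then, are a little off and sometimes report something else, mostly with a low value. They report only what shows in the picture. A call takes as long as a camera call.
- env.silhouettes(name, picture): "pixels" (480x640 bool, what is visible of it) and "at" ([row, column] in pixels, amid what is visible of it).
The state is a dict: "t": time; "qpos": joint angles; "joint_vel": joint speeds; "joint_efforts": joint torques, N m; "tcp_pos": TCP position; "ee_rot": TCP orientation; "ft_force": force on the tool from outside, world axes, zero at the start; "torque": the same for the moment, N m; "grip_width": finger opening in m; "grip_force": force on a finger pad.
Only numpy, scipy, OpenCV 4.12 (cv2) and the standard library are available. Lean on these libraries where they do the work, as an engineer would, in place of code of your own. Each camera call takes 0.05 s, during which the arm holds its last target. There are 200 camera calls.

## Task

Set out the socket tools for a job on the mower: lift the toolbox lid and lay it back on its stop without letting it slam, then lift the tote tray out, keeping it level so that its sockets stay in it, and set it down wholly on the rubber mat. Then take the ratchet handle from the bottom of the toolbox and lay it flat on the mat beside the tray, wholly on the mat. Set both down rather than dropping them, leave the lid open on its stop, and leave everything else on the bench where it is.

Things in the scene. Friction and masses are not known exactly. Their poses are not given: they have to be found in the camera images.
- toolbox: grey sheet-steel toolbox fixed on the bench: body 180 (x) x 300 (y) x 110 mm high to the rim, 3 mm walls and floor, lid on top; origin under its centre; x points from front (catch, already unhooked) to the hinge at the back. Inside, 12 mm wide ledges at both y ends, tops 58 mm above the origin, carry the tray (4 mm play at each end, 12 mm front and back).
- lid (a joint): lid angle (rad): 0 shut, 1.75 leaning back on its stop arms, 10 degrees past upright. Lid 184 x 304 mm, 31 mm high with its skirt, about 0.5 kg, hinge lightly damped. Let go below about 1.3 rad it falls shut; past 1.5 rad it settles gently onto the stop by itself. 3 to 4 N at its handle lift it. Open, its upper edge stands 290 mm above the bench.
- lid_hinge (a point): middle of the lid's hinge line, at the back rim of the toolbox (90 mm behind its centre, 110 mm up); the hinge line runs along the toolbox's y. Fixed.
- lid_grip (a point): middle of the lid handle's round steel bar: 10 mm thick, 100 mm free length along the toolbox's y, bar centre 40 mm above the lid's top, 14 mm behind the lid's front edge. Moves with the lid; when shut it is 168 mm in front of and 71 mm above the hinge. The bar, pinched between pads, can turn in them.
- tray: aluminium tote tray on the toolbox ledges, 150 (x) x 286 (y) mm, walls 45 mm high, about 0.45 kg plus three 0.07 kg sockets; origin under the centre of its floor. Handle: a flat bar along y over the tray's centre, 10 mm thick (x), 16 mm tall, 132 mm free length, bar centre 66 mm above the origin. Sockets stand no higher than 40 mm above the origin.
- tray_fl (a point): corner of the tray's underside at its own (-75, +143 mm)
- tray_fr (a point): corner of the tray's underside at its own (-75, -143 mm)
- tray_rl (a point): corner of the tray's underside at its own (+75, +143 mm)
- tray_rr (a point): corner of the tray's underside at its own (+75, -143 mm)
- socket_a: loose steel socket standing in the tray, 30 mm across, 36 mm tall; origin under its centre
- socket_b: loose steel socket standing in the tray, 26 mm across, 36 mm tall; origin under its centre
- socket_c: loose steel socket standing in the tray, 32 mm across, 36 mm tall; origin under its centre
- ratchet: steel ratchet handle, 172 mm long, 0.35 kg, on the toolbox floor under the tray (hidden until the tray is out): round 24 mm grip from y = -50 to +50 mm, 14 mm shank, round head 34 mm across and 24 mm high at y = +105 mm, square drive on it up to 36 mm. Origin under the grip's middle; y towards the head; z up.
- ratchet_hold (a point): balance point of the ratchet handle, on the axis of its 24 mm grip, 32 mm from the grip's middle towards the head, 12 mm above what it lies on
- ratchet_butt (a point): free end of the ratchet's grip, on its axis (12 mm up)
- ratchet_head (a point): outermost point of the ratchet's head, at half its height (12 mm up)
- mat: black ribbed rubber bench mat, fixed, 300 mm (x) x 340 mm (y), 3 mm thick, on the other side of the bench from the toolbox; origin under its centre, z up
- screwdriver: screwdriver, 190 mm long, lying along x in the gap between toolbox and mat; origin under its middle
- spray_can: white spray can, 54 mm across, 180 mm tall, at the left; origin under its centre
- oil_bottle: grey bottle of bar oil, 76 mm across, 200 mm tall, at the left; origin under its centre
- bolt_jar: small glass jar of bolts with a steel lid, 60 mm across, 75 mm tall, beyond the gap; origin under its centre
- hammer: hammer, 300 mm long, lying beyond toolbox or mat; origin under its middle
- felling_wedge: plastic felling wedge, 150 x 50 x 23 mm, at the right; origin under its centre
- tape_measure: tape measure, 70 x 36 x 60 mm, at the right; origin under its centre

How it is judged:
By the outcome, as a careful person would: the job done as asked, in the order asked, and still so for the second after the job is handed in, with the robot touching nothing.
It also fails if it takes over 72 s, if anything falls off the work surface, if the arm or the gripper's body presses on something with over 40 N, if the wrist force passes 120 N, or if a joint passes its speed limit or range.

## Working session

There is one attempt and no reset: what is moved stays moved. The work goes in short steps, each a Python script; the robot and the scene stay as the last script left them, time stands still between calls to the robot, and variables do not carry over. Pictures are saved under pics/ and viewed, at most 10 in all, crops included, and the job is handed in when it is done.

```bash
mkdir -p pics; cat > h.py <<'E'
import numpy as np, cv2
from plant import env
def K(c):
    f=240/np.tan(np.radians(c["vfov"])/2); return np.array([[f,0,c["cx"]],[0,f,c["cy"]],[0,0,1]])
def cloud(c,mask=None):
    z=c["z_map"]; m=z>0
    if mask is not None: m=m&mask
    r,q=np.nonzero(m); 
    u=cv2.undistortPoints(np.stack([q,r],1).astype(float)[:,None],K(c),np.array(c["distortion"]))[:,0]
    d=z[r,q][:,None]; P=np.hstack([u[:,:1]*d,-u[:,1:]*d,-d])
    return P@np.array(c["rotation"]).T+np.array(c["eye"]), r,q
def rays(c,px):
    u=cv2.undistortPoints(np.array(px,float)[:,None],K(c),np.array(c["distortion"]))[:,0]
    return np.c_[u[:,0],-u[:,1],-np.ones(len(u))]@np.array(c["rotation"]).T
def save(c,n): cv2.imwrite("pics/"+n,c["pixels"][:,:,::-1])
E
cat > a.py <<'E'
from h import *
for n in("scene","top"):
    c=env.camera(n); save(c,n+"0.png"); print(n,c["eye"],c["vfov"],c["distortion"],np.round(c["rotation"],3).tolist(),(c["z_map"]>0).mean())
    for o in ["toolbox","lid","mat","screwdriver","spray_can","oil_bottle","bolt_jar","hammer","felling_wedge","tape_measure"]:
        s=env.silhouettes(o,c)
        for d in s[:1]:
            P,_,_=cloud(c,d["pixels"])
            if len(P): print(o,round(d["p"],2),d["at"],len(P),np.round(np.percentile(P,[2,50,98],axis=0),3).tolist())
print(env.sense())
E
python3 a.py
```

```text
scene [1.24873314 0.11403223 1.09611297] 56.21627804215289 [0.03351468 0.         0.         0.         0.        ] [0.199, 0.239, 0.728, 0.611] 0.995966796875Traceback (most recent call last):
  File "a.py", line 7, in <module>
    P,_,_=cloud(c,d["pixels"])
          ~~~~~^^^^^^^^^^^^^^^
  File "h.py", line 11, in cloud
    return P@np.array(c["rotation"]).T+np.array(c["eye"]), r,q
           ~^~~~~~~~~~~~~~~~~~~~~~~~~~
ValueError: matmul: Input operand 1 has a mismatch in its core dimension 0, with gufunc signature (n?,k),(k,m?)->(n?,m?) (size 4 is different from 3)
```

Rotation is a quaternion.

```bash
sed -i 's/np.array(c\["rotation"\])/RM(c)/; 2a from scipy.spatial.transform import Rotation as R\ndef RM(c): return R.from_quat(c["rotation"]).as_matrix()' h.py; python3 a.py
```

```text
scene [1.24873314 0.11403223 1.09611297] 56.21627804215289 [0.03351468 0.         0.         0.         0.        ] [0.199, 0.239, 0.728, 0.611] 0.9959700520833333
toolbox 0.71 [214.9, 242.3] 8609 [[0.367, -0.393, 0.011], [0.499, -0.239, 0.14], [0.557, -0.098, 0.156]]
lid 0.9 [205.2, 241.0] 6143 [[0.364, -0.396, 0.116], [0.466, -0.245, 0.141], [0.548, -0.1, 0.151]]
mat 0.59 [253.1, 401.9] 9625 [[0.309, 0.058, -0.002], [0.466, 0.225, 0.003], [0.596, 0.385, 0.008]]
screwdriver 0.71 [244.2, 325.9] 224 [[0.43, -0.01, 0.01], [0.48, 0.002, 0.023], [0.524, 0.013, 0.029]]
spray_can 0.87 [291.5, 517.8] 1277 [[0.568, 0.48, 0.009], [0.607, 0.497, 0.131], [0.617, 0.528, 0.182]]
oil_bottle 0.91 [246.9, 526.6] 1316 [[0.442, 0.507, 0.012], [0.473, 0.531, 0.128], [0.494, 0.57, 0.201]]
bolt_jar 0.65 [314.4, 314.0] 564 [[0.698, -0.016, 0.014], [0.733, 0.011, 0.072], [0.748, 0.037, 0.079]]
hammer 0.83 [301.6, 221.0] 1052 [[0.692, -0.406, -0.0], [0.724, -0.247, 0.024], [0.735, -0.115, 0.03]]
felling_wedge 0.66 [194.9, 160.6] 729 [[0.302, -0.59, 0.001], [0.375, -0.557, 0.016], [0.447, -0.533, 0.028]]
tap
[... 1314 characters left out ...]
 0.07]]
{'t': 1.2, 'qpos': array([ 1.24239358e+00,  2.99905580e-01,  1.52099965e+00,  8.59407731e-06,
        1.32067264e+00, -6.65723623e-02]), 'joint_vel': array([-0.00099787,  0.00040048,  0.0006317 ,  0.0004564 , -0.00126053,
       -0.00082794]), 'joint_efforts': array([-2.15983920e-03, -5.43349922e+01, -3.61994183e+01, -1.45148247e-04,
        4.29045258e-04,  2.49422635e-05]), 'tcp_pos': array([0.14235228, 0.53125604, 0.23127767]), 'ee_rot': array([ 1.30542611e-01,  9.91442700e-01,  8.06838284e-06, -2.63141029e-06]), 'ft_force': array([-0.18196973,  0.63301163,  0.56000353]), 'torque': array([-0.00921045,  0.05798696, -0.00914885]), 'grip_force': 0.0, 'grip_width': 0.0856640415290984}
```

View pics/scene0.png

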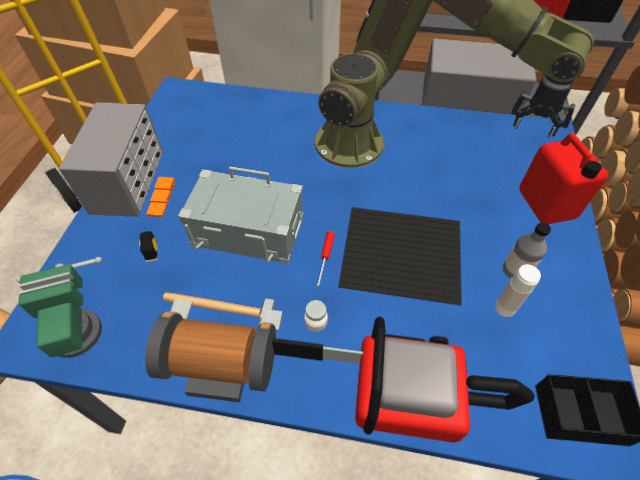

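View pics/top0.png

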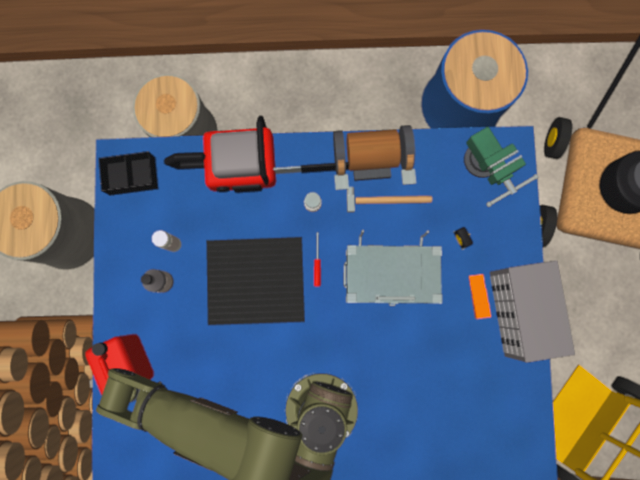

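The scene view shows the toolbox at about (242,215), its lid handle on the robot side at (250,172), and the mat at (402,253). The top view shows the toolbox at (394,275) and its handle at (394,299). The lid opens away from the robot. Next I'll take exact fits.

```bash
cat > b.py <<'E'
from h import *
def rect(P): 
    r=cv2.minAreaRect((P[:,:2]*1000).astype(np.float32)); return np.round(r[0],1),np.round(r[1],1),round(r[2],2)
for n in("scene","top"):
    c=env.camera(n)
    P,r,q=cloud(c)
    m=(P[:,0]>.3)&(P[:,0]<.62)&(P[:,1]>-.45)&(P[:,1]<-.05)
    L=P[m&(P[:,2]>.134)&(P[:,2]<.148)]; B=P[m&(P[:,2]>.168)&(P[:,2]<.2)]
    print(n,"lid",rect(L),"z",np.median(L[:,2]))
    print(" bar",len(B),B.mean(0).round(4),np.percentile(B,[2,98],axis=0).round(3).tolist(),"slope",np.polyfit(B[:,1],B[:,0],1).round(4))
    for d in env.silhouettes("mat",c):
        M,_,_=cloud(c,cv2.erode(d["pixels"].astype(np.uint8),np.ones((3,3)))>0)
        M=M[(M[:,2]<.02)]
        if len(M)>3000: print(" mat",d["p"],rect(M),np.median(M[:,2]).round(4))
    for o in("lid_grip","lid"):
        for d in env.silhouettes(o,c)[:2]: print(o,d["p"],d["at"],d["pixels"].sum())
    # dark pixels colour-based mat
    g=c["pixels"].max(2); k=(P[:,0]>.25)&(P[:,0]<.66)&(P[:,1]>.03)&(P[:,1]<.43)&(P[:,2]<.02)&(c["pixels"][r,q].astype(int).max(1)<60)
    print(" dark mat",rect(P[k]),k.sum(), np.percentile(P[k],[1,99],axis=0).round(3).tolist())
E
python3 b.py
```

```text
scene lid (array([ 474.1, -250.5]), array([307.1, 238. ]), 87.73) z 0.14166630550837922
 bar 169 [ 0.3969 -0.2484  0.1823] [[0.37, -0.358, 0.169], [0.594, -0.15, 0.189]] slope [-0.2385  0.3377]
 mat 0.63 (array([449.6, 222. ]), array([300.5, 335.3]), 0.25) 0.0031
lid_grip 0.63 [201.6, 243.1] 6174
 dark mat (array([451.5, 221.7]), array([303.3, 336.3]), 0.41) 9303 [[0.308, 0.057, -0.002], [0.598, 0.385, 0.008]]
top lid (array([ 471.1, -252.3]), array([309.6, 229. ]), 88.07) z 0.14170464412115047
 bar 123 [ 0.3881 -0.2464  0.1847] [[0.368, -0.357, 0.17], [0.591, -0.152, 0.194]] slope [0.0609 0.4031]
 mat 0.71 (array([449.3, 221.8]), array([299.9, 342. ]), 0.55) 0.0037
lid_grip 0.76 [272.7, 391.9] 5259
lid 0.82 [274.5, 396.1] 5291
 dark mat (array([450.5, 221.3]), array([291.6, 333.2]), 0.5) 7740 [[0.308, 0.058, -0.008], [0.592, 0.383, 0.015]]
```

```bash
cat > b2.py <<'E'
from h import *
Ls=[]
for n in("scene","top"):
  for k in range(2):
    c=env.camera(n); P,r,q=cloud(c)
    m=(P[:,0]<.62)&(P[:,1]>-.45)&(P[:,1]<-.05)
    B=P[m&(P[:,0]>.34)&(P[:,0]<.42)&(P[:,2]>.173)&(P[:,2]<.195)]
    L=P[m&(P[:,0]>.33)&(P[:,2]>.136)&(P[:,2]<.147)]
    s,b=np.polyfit(B[:,1],B[:,0],1)
    print(n,"bar",len(B),np.median(B,0).round(4),"ymid",(B[:,1].min()+B[:,1].max())/2,np.ptp(B[:,1]),"slope",s.round(4), "z99",np.percentile(B[:,2],[50,95]).round(4))
    # front and side edges of the lid per y / x bin
    yb=np.arange(-.38,-.12,.01); f=[(y,L[abs(L[:,1]-y)<.006][:,0].min()) for y in yb if (abs(L[:,1]-y)<.006).sum()>5]; f=np.array(f)
    p=np.polyfit(f[:,0],f[:,1],1); print(" front edge x at y=-.25",np.polyval(p,-.25).round(4),"slope",p[0].round(4))
    xb=np.arange(.38,.52,.01); e=np.array([(x,L[abs(L[:,0]-x)<.006][:,1].min(),L[abs(L[:,0]-x)<.006][:,1].max()) for x in xb])
    for j in(1,2): p=np.polyfit(e[:,0],e[:,j],1); print(" side",np.median(e[:,j]).round(4),"slope",p[0].round(4))
    bk=np.array([(y,L[(abs(L[:,1]-y)<.006)&(L[:,0]<.56)][:,0].max()) for y in yb]); print(" back",np.median(bk[:,1]).round(4))
E
python3 b2.py
```

```text
scene bar 151 [ 0.3768 -0.2455  0.1843] ymid -0.24609874984249885 0.11796316881882793 slope 0.0425 z99 [0.1843 0.1883]
 front edge x at y=-.25 0.3603 slope 0.0424
 side -0.4008 slope -0.0402
 side -0.0971 slope -0.0436
 back 0.5464
scene bar 149 [ 0.3767 -0.2454  0.1845] ymid -0.2452246431331629 0.11619536902556246 slope 0.0363 z99 [0.1845 0.188 ]
 front edge x at y=-.25 0.3599 slope 0.0371
 side -0.4009 slope -0.0425
 side -0.0972 slope -0.0458
 back 0.5453
top bar 112 [ 0.3723 -0.2468  0.1853] ymid -0.24762870749514818 0.12029671606223397 slope 0.0282 z99 [0.1853 0.192 ]
 front edge x at y=-.25 0.3591 slope 0.0342
 side -0.4021 slope -0.0333
 side -0.0998 slope -0.0425
 back 0.5393
top bar 111 [ 0.3724 -0.2478  0.1852] ymid -0.24754875788336475 0.12047636816220769 slope 0.0306 z99 [0.1852 0.191 ]
 front edge x at y=-.25 0.3591 slope 0.0343
 side -0.4022 slope -0.0359
 side -0.0997 slope -0.0423
 back 0.5394
```

```bash
cat >> h.py <<'E'
YAW=-0.039
ex=np.array([np.cos(YAW),np.sin(YAW),0]); ey=np.array([-np.sin(YAW),np.cos(YAW),0]); ez=np.array([0,0,1.])
BAR=np.array([.3742,-.2465,.181]); HINGE=BAR+.168*ex-.071*ez; BOX=HINGE-.09*ex-.11*ez
def down(psi):  # closing axis at angle psi in world, tool down
    y=np.array([np.cos(psi),np.sin(psi),0]); z=-ez
    return R.from_matrix(np.c_[np.cross(y,z),y,z]).as_quat()
def grip_at(th): a=np.arctan2(71,168)+th; return HINGE+np.hypot(.168,.071)*(-np.cos(a)*ex+np.sin(a)*ez)
def st(tag=""):
    s=env.sense(); print(tag,"t%.2f"%s["t"],"p",s["tcp_pos"].round(4),"F",s["ft_force"].round(1),"T",s["torque"].round(2),"w%.4f g%.1f"%(s["grip_width"],s["grip_force"])); return s
E
cat > ik.py <<'E'
from h import *
print(HINGE,BOX)
for psi in(YAW,YAW+np.pi):
    for p in [BAR+[0,0,.06],BAR-.019*ez,grip_at(.8)-.019*ez,grip_at(1.65)-.019*ez,grip_at(1.65)+.1*ez,BOX+.2*ez,[.45,.22,.2],[.37,.22,.05]]:
        q=env.inverse_kinematics(p,down(psi)); print(None if q is None else np.round(q,2))
E
python3 ik.py
```

```text
[ 0.54207225 -0.25305034  0.11      ] [ 0.45214069 -0.24954123  0.        ]
[-0.66  0.06  1.78 -0.    1.3  -0.63]
[-0.66  0.15  1.88 -0.    1.11 -0.63]
[-0.55  0.25  1.51 -0.    1.38 -0.51]
[-0.44  0.58  1.07 -0.    1.49 -0.4 ]
[-0.44  0.57  0.83 -0.    1.75 -0.4 ]
[-0.58  0.25  1.66 -0.    1.23 -0.54]
[ 0.38  0.22  1.7  -0.    1.22  0.42]
[ 0.45  0.3   2.01 -0.    0.83  0.49]
[-0.66  0.06  1.78 -0.    1.3   2.52]
[-0.66  0.15  1.88 -0.    1.11  2.52]
None
None
None
None
None
None
```

```bash
cat > c.py <<'E'
from h import *
q=down(YAW)
env.move_ptp([.33,.0,.33],q)
env.move_ptp(BAR+.06*ez,q); env.grip(.05)
print(env.move_linear(BAR-.019*ez,feed=.08,guard=8)); st("down")
env.grip(0,30); st("grip")
for i,th in enumerate(np.linspace(0,.3,4)[1:]):
    env.move_linear(grip_at(th)-.019*ez,feed=.06); st("%.2f"%th)
c=env.camera("scene"); save(c,"lid1.png")
E
python3 c.py
```

```text
False
down t6.47 p [ 0.3744 -0.2466  0.1625] F [-0.2  0.2 -1.2] T [ 0.04 -0.03 -0.02] w0.0500 g0.0
grip t6.91 p [ 0.374  -0.2465  0.1622] F [-4.5  1.   5. ] T [ 0.13  0.78 -0.01] w0.0087 g29.3
0.10 t7.36 p [ 0.3815 -0.2468  0.1782] F [-8.  -1.4  0.7] T [-0.17  1.28  0.03] w0.0087 g29.4
0.20 t7.81 p [ 0.3907 -0.2472  0.1939] F [-11.    0.5   5.5] T [-0.02  1.89 -0.06] w0.0089 g29.6
0.30 t8.26 p [ 0.4016 -0.2476  0.2088] F [-15.7   2.2   8.7] T [ 0.25  2.58 -0.05] w0.0087 g29.9
```

View pics/lid1.png

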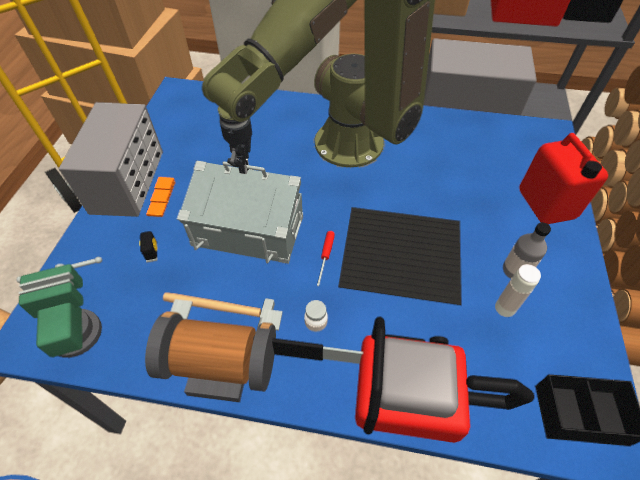

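The lid has lifted at (240,170) and the bar is held. The force of -16 N along x shows a small radius mismatch, so I'll correct for it as the lid goes up.

```bash
cat > d.py <<'E'
from h import *
off=np.array([-.001,0,0.])
a0=np.arctan2(71,168)
for th in np.linspace(.3,1.66,14)[0:]:
    env.move_linear(grip_at(th)-.019*ez+off,feed=.08); s=st("%.2f %s"%(th,(off*1e3).round(1)))
    rad=-np.cos(a0+th)*ex+np.sin(a0+th)*ez; f=s["ft_force"]@rad
    if abs(f)>60 or s["grip_force"]<15: print("STOP"); break
    # radial correction: yield outward along the force
    off=off+np.clip(f*1e-4,-.0015,.0015)*rad
c=env.camera("scene"); save(c,"lid2.png")
E
python3 d.py
```

```text
0.30 [-1.  0.  0.] t8.56 p [ 0.4011 -0.2476  0.2083] F [-6.8  0.3  2.7] T [ 0.05  1.36 -0.02] w0.0086 g29.9
0.40 [-1.5  0.   0.4] t8.95 p [ 0.4139 -0.2481  0.2228] F [-8.   1.7  3.9] T [ 0.11  1.22 -0.04] w0.0087 g30.0
0.51 [-2.1  0.   1. ] t9.34 p [ 0.4277 -0.2486  0.2356] F [-5.5  0.3  2.2] T [0.17 0.87 0.04] w0.0089 g30.0
0.61 [-2.4  0.1  1.5] t9.73 p [ 0.4429 -0.2492  0.247 ] F [-6.   2.2  4.8] T [ 0.19  1.01 -0.  ] w0.0087 g30.1
0.72 [-2.8  0.1  2.1] t10.12 p [ 0.4593 -0.2498  0.257 ] F [-5.1  2.1  6.7] T [ 0.39  0.91 -0.02] w0.0085 g30.1
0.82 [-3.2  0.1  2.8] t10.52 p [ 0.4765 -0.2505  0.2651] F [-5.   1.6  6.7] T [ 0.42  0.77 -0.03] w0.0085 g30.0
0.93 [-3.4  0.1  3.6] t10.91 p [ 0.4944 -0.2512  0.2712] F [-1.6  2.   2.1] T [ 0.24  0.38 -0.02] w0.0090 g30.2
1.03 [-3.5  0.1  3.8] t11.30 p [ 0.5134 -0.252   0.2757] F [-2.7  1.8  5.2] T [ 0.38  0.47 -0.06] w0.0087 g30.3
1.14 [-3.6  0.1  4.4] t11.69 p [ 0.5321 -0.2528  0.2774] F [-0.6  1.3  1.8] T [0.15 0.2  0.04] w0.0088 g30.7
1.24 [-3.6  0.1  4.5] t12.08 p [ 0.5515 -0.2535  0.2776] F [-0.2  0.4  4.4] T [0.12 0.14 0.  ] w0.0087 g30.8
1.35 [-3.6  0.1  5. ] t12.47 p [ 0.5707 -0.2543  0.2756] F [2.2 0.4 5. ] T [ 0.11 -0.01  0.01] w0.0083 g30.7
1.45 [-3.5  0.1  5.5] t12.87 p [ 0.5896 -0.255   0.2717] F [1.3 0.3 5.7] T [ 0.08 -0.1   0.01] w0.0086 g30.7
1.56 [-3.3  0.1  6.1] t13.26 p [ 0.6078 -0.2557  0.2659] F [ 1.3 -0.3  3.7] T [ 0.02 -0.22  0.03] w0.0085 g30.5
1.66 [-3.2  0.1  6.4] t13.65 p [ 0.6251 -0.2564  0.258 ] F [1.7 0.2 3.5] T [-0.07 -0.29 -0.01] w0.0088 g30.6
```

View pics/lid2.png

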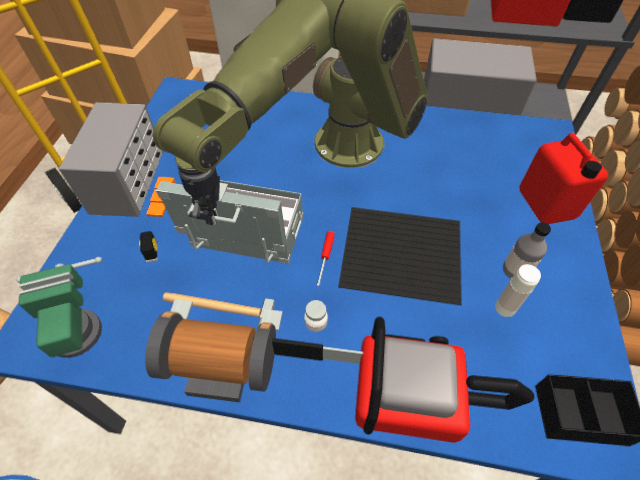

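The lid is standing open with its edge at (225,190), still held. I'll release it carefully, retreat over the top and look.

```bash
cat > e.py <<'E'
from h import *
env.grip(.028); st("rel")
p=env.sense()["tcp_pos"]
print(env.move_linear(p+.03*ez,feed=.06,guard=8)); st()
p=env.sense()["tcp_pos"]; env.move_linear([p[0],p[1],.36],feed=.2)
env.move_ptp([.33,.12,.36],down(YAW)); st()
for n in("scene","top"):
    c=env.camera(n); save(c,n+"3.png")
    P,r,q=cloud(c)
    m=(P[:,0]>.3)&(P[:,0]<.7)&(P[:,1]>-.45)&(P[:,1]<-.05)
    T=P[m&(P[:,2]>.2)&(P[:,0]>.5)]; print("lid top",len(T),np.percentile(T,[2,50,99],axis=0).round(3).tolist())
    for d in env.silhouettes("tray",c)[:2]:
        Q,_,_=cloud(c,d["pixels"]); print(n,"tray",d["p"],d["at"],len(Q),np.percentile(Q,[2,50,98],axis=0).round(3).tolist())
    B=P[(abs((P-BOX)@ex)<.06)&(abs((P-BOX)@ey)<.1)&(P[:,2]>.118)&(P[:,2]<.145)]
    if len(B)>5: print(" bar",len(B),np.median(B,0).round(4),np.percentile(B,[2,98],axis=0).round(4).tolist(),np.polyfit(B[:,1],B[:,0],1).round(4))
E
python3 e.py
```

```text
rel t14.03 p [ 0.6244 -0.2563  0.2581] F [0.2 0.2 0.3] T [ 0.01 -0.14  0.01] w0.0281 g0.4
False
 t14.67 p [ 0.6243 -0.2563  0.288 ] F [ 0.2  0.3 -1.2] T [ 0.01 -0.01 -0.03] w0.0280 g0.0
 t16.92 p [0.3305 0.1198 0.36  ] F [-1.  -0.4  0. ] T [-0.04 -0.05  0.01] w0.0279 g0.0
lid top 3622 [[0.57, -0.401, 0.203], [0.596, -0.249, 0.272], [0.646, -0.103, 0.295]]
scene tray 0.8 [200.1, 264.3] 1189 [[0.373, -0.388, 0.058], [0.386, -0.205, 0.083], [0.498, -0.107, 0.107]]
scene tray 0.57 [304.8, 226.1] 1029 [[0.689, -0.404, 0.001], [0.724, -0.238, 0.024], [0.743, -0.112, 0.03]]
lid top 1319 [[0.559, -0.406, 0.205], [0.589, -0.256, 0.286], [0.643, -0.104, 0.299]]
top tray 0.68 [271.9, 394.0] 3822 [[0.38, -0.392, 0.051], [0.453, -0.256, 0.064], [0.528, -0.11, 0.133]]
 bar 169 [ 0.4537 -0.2578  0.1318] [[0.4462, -0.3272, 0.1208], [0.4601, -0.1734, 0.1426]] [0.0445 0.4649]
```

View pics/top3.png

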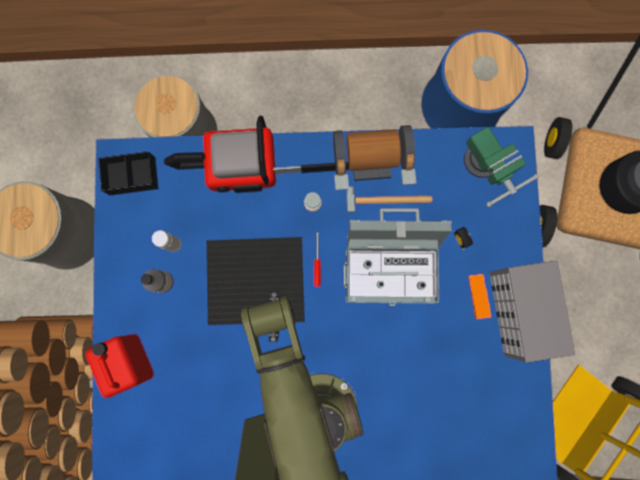

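The top view shows the lid open, leaning back at (400,228). The tray sits in the box at (394,272) with its handle along row 272. The loose sockets are at (367,264), (408,284) and (421,284). The bar measures (0.4537, -0.251) with its top at z 0.132, which matches the stated sizes. Next I'll grasp the tray and lift it.

```bash
cat > f.py <<'E'
from h import *
TB=np.array([.4540,-.2510,.124])-.004*ey
q=down(YAW)
env.grip(.05,100)
env.move_ptp(TB+.20*ez,q)
env.move_linear(TB+.03*ez,feed=.15)
print(env.move_linear(TB-.018*ez,feed=.05,guard=6)); st("down")
env.grip(0,100); s=st("grip")
p=s["tcp_pos"]
env.move_linear(p+.015*ez,feed=.03); env.dwell(.3); st("up15")
env.move_linear(p+.115*ez,feed=.08); env.dwell(.3); st("up")
for n in("scene","top"):
    c=env.camera(n); save(c,n+"4.png"); P,_,_=cloud(c)
    W=P[(P[:,0]>.35)&(P[:,0]<.56)&(P[:,1]>-.42)&(P[:,1]<-.08)&(P[:,2]>.19)&(P[:,2]<.235)&((abs((P-BOX)@ey)>.135)|((P-BOX)@ex<-.065))]
    print(n,len(W)); 
    if len(W)>30: 
        for k in(-1,1):
            E=W[k*((W-BOX)@ey)>.125]; print(k,len(E),np.percentile(E[:,2],[50,90,97]).round(4) if len(E)>5 else "")
E
python3 f.py
```

```text
False
down t21.32 p [ 0.454  -0.2551  0.1063] F [-0.3 -0.3  0.3] T [ 0.02 -0.07 -0.01] w0.0503 g0.0
grip t21.78 p [ 0.4541 -0.2551  0.1065] F [0.2 0.7 5.4] T [ 0.18  0.14 -0.  ] w0.0084 g98.4
up15 t22.75 p [ 0.454  -0.255   0.1214] F [-0.5  0.3 -7.8] T [-0.03 -0.01  0.03] w0.0080 g97.5
up t24.45 p [ 0.4541 -0.2551  0.2214] F [-0.5 -0.2 -7.3] T [ 0.08  0.05 -0.06] w0.0077 g97.5
scene 1015
-1 271 [0.2073 0.2181 0.2201]
1 216 [0.2098 0.2189 0.2199]
top 256
-1 155 [0.2107 0.2223 0.2256]
1 67 [0.2167 0.2248 0.2265]
```

View pics/scene4.png

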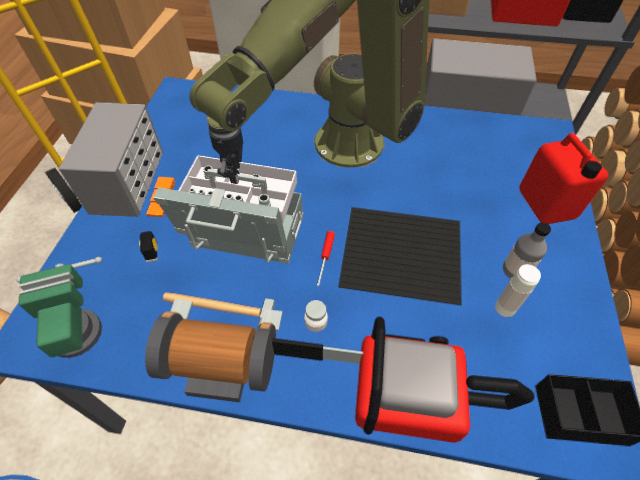

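The tray is up and level at (242,185), with the sockets still in it. Next I'll carry it to the mat and set it down.

```bash
cat > g.py <<'E'
from h import *
MAT=np.array([.4497,.2218,.003]); my=.007
ux=np.array([np.cos(my),np.sin(my),0]); uy=np.array([-np.sin(my),np.cos(my),0])
T=MAT+.062*ux            # tray origin target
z0=.1065                 # tcp z with tray origin at .058
p=env.sense()["tcp_pos"]
env.move_linear(p+np.array([0,.30,0]),feed=.15)
g=T-.004*uy
env.move_linear([g[0],g[1],p[2]],down(my),feed=.13); st("above")
zt=z0-.055
env.move_linear([g[0],g[1],zt+.012],feed=.08); env.dwell(.2); st("near")
print(env.move_linear([g[0],g[1],zt-.004],feed=.02,guard=4)); st("touch")
env.dwell(.3)
env.grip(.03); env.dwell(.2); s=st("rel")
p=s["tcp_pos"]; env.move_linear(p+.05*ez,feed=.08); env.move_linear(p+.2*ez,feed=.25); st()
env.move_ptp([.33,.1,.36],down(YAW))
for n in("scene","top"):
    c=env.camera(n); save(c,n+"5.png"); P,_,_=cloud(c)
    for o in("tray","socket_a","ratchet","screwdriver"):
      for d in env.silhouettes(o,c)[:3]:
        Q,_,_=cloud(c,d["pixels"]); print(n,o,round(d["p"],2),np.round(d["at"]),len(Q),np.percentile(Q,[2,50,98],axis=0).round(3).tolist())
    T_=P[(P[:,0]>.3)&(P[:,0]<.7)&(P[:,1]>-.45)&(P[:,1]<-.05)&(P[:,2]>.2)]; print("lid",np.percentile(T_,[2,50,99],axis=0).round(3).tolist())
c=env.camera("top"); cv2.imwrite("pics/crop5.png",cv2.resize(c["pixels"][220:330,200:450,::-1],None,fx=3.2,fy=3.2,interpolation=2))
E
python3 g.py
```

```text
above t28.26 p [0.5117 0.2177 0.2215] F [ 0.1 -0.9 -7.4] T [-0.    0.07 -0.02] w0.0080 g97.5
near t30.58 p [0.5118 0.2183 0.0637] F [ 1.5  0.2 -7. ] T [ 0.    0.06 -0.04] w0.0083 g97.5
True
touch t31.18 p [0.5116 0.2182 0.0515] F [-1.  -0.7  5.6] T [-0.07  0.15 -0.  ] w0.0081 g99.5
rel t32.02 p [0.5107 0.2179 0.0503] F [ 0.9 -0.1 -0.4] T [-0.01  0.02  0.05] w0.0300 g0.0
 t33.55 p [0.5102 0.2177 0.2485] F [-0.1 -0.6 -0.1] T [-0.04  0.01 -0.03] w0.0300 g0.0
scene tray 0.59 [267. 402.] 5149 [[0.437, 0.084, 0.002], [0.515, 0.226, 0.022], [0.588, 0.364, 0.076]]
scene socket_a 0.56 [186. 157.] 423 [[0.3, -0.592, 0.003], [0.35, -0.564, 0.016], [0.45, -0.533, 0.028]]
scene socket_a 0.55 [249. 366.] 123 [[0.466, 0.109, 0.009], [0.484, 0.123, 0.034], [0.491, 0.136, 0.046]]
scene socket_a 0.51 [279. 430.] 181 [[0.512, 0.289, 0.004], [0.551, 0.303, 0.032], [0.562, 0.326, 0.047]]
scene ratchet 0.57 [187. 155.] 390 [[0.301, -0.591, 0.001], [0.347, -0.564, 0.015], [0.449, -0.537, 0.027]]
scene screwdriver 0.18 [253. 413.] 31 [[0.467, 0.252, 0.01], [0.478, 0.26, 0.041], [0.491, 0.266, 0.046]]
lid [[0.57, -0.401, 0.204], [0.596, -0.25, 0.273], [0.646, -0.103, 0.295]]
top tray 0.97 [261. 254.] 3453 [[0.436, 0.086, -0.003], [0.509, 0.224, 0.009], [0.583, 0.363, 0.077]]
top tray 0.56 [270. 392.] 260 [[0.448, -0.335, 0.015], [0.467, -0.263, 0.026], [0.491, -0.176, 0.042]]
top socket_a 0.55 [254. 230.] 78 [[0.529, 0.289, 0.005], [0.542, 0.302, 0.041], [0.557, 0.323, 0.051]]
top socket_a 0.49 [271. 243.] 25 [[0.466, 0.25, 0.033], [0.474, 0.259, 0.044], [0.482, 0.266, 0.051]]
top ratchet 0.57 [269. 393.] 303 [[0.448, -0.337, 0.013], [0.469, -0.262, 0.026], [0.494, -0.176, 0.041]]
top screwdriver 0.25 [201. 311.] 300 [[0.688, -0.02, -0.004], [0.712, 0.011, 0.071], [0.757, 0.041, 0.084]]
lid [[0.559, -0.405, 0.211], [0.589, -0.255, 0.286], [0.644, -0.104, 0.298]]
```

View pics/crop5.png

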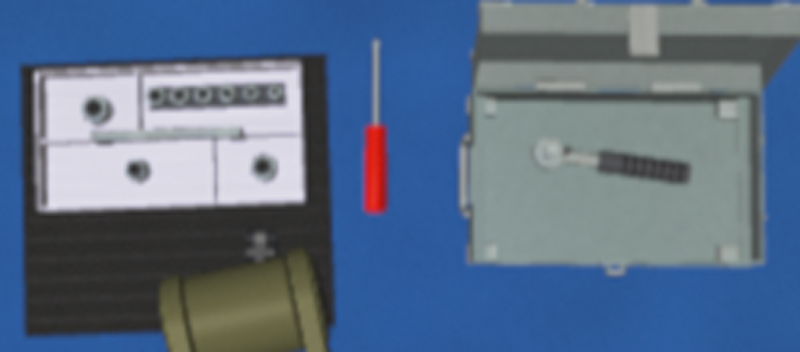

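The crop shows the tray wholly on the mat with all three sockets standing in it. The lid is open. The ratchet lies in the box with its head at (548,152) and butt at (690,173) in the crop. Next I'll measure the ratchet.

```bash
cat > i.py <<'E'
from h import *
for k in range(3):
    c=env.camera("top")
    d=max(env.silhouettes("ratchet",c),key=lambda d:d["p"]*(d["at"][1]>340)); 
    P,r,q=cloud(c); inb=(abs((P-BOX)@ex)<.075)&(abs((P-BOX)@ey)<.13)
    print("floor",np.median(P[inb][:,2]).round(4))
    for Q in (cloud(c,d["pixels"])[0],P[inb&(P[:,2]>.0155)&(P[:,2]<.06)]):
        vx,vy,x0,y0=cv2.fitLine(Q[:,:2].astype(np.float32),cv2.DIST_HUBER,0,.001,.001).ravel()
        v=np.array([vx,vy])*np.sign(vy); t=(Q[:,:2]-[x0,y0])@v; n=(Q[:,:2]-[x0,y0])@[-v[1],v[0]]
        a,b=np.percentile(t,[1,99]); G=(t<a+.09)
        pf=np.polyfit(t[G],n[G],1)
        print(len(Q),"ang",np.degrees(np.arctan2(v[1],v[0])).round(2),"grip rel ang",np.degrees(pf[0]).round(2),"len",t.max()-t.min(),b-a,"butt",np.round([x0,y0]+v*a,4),"head",np.round([x0,y0]+v*b,4),"hold",np.round([x0,y0]+v*(a+.081),4),"n there",np.median(n[abs(t-a-.06)<.03]).round(4),"ztop grip",np.percentile(Q[G][:,2],[50,90]).round(4))
E
python3 i.py
```

```text
floor 0.0046
308 ang 79.51 grip rel ang 0.34 len 0.16675122013084911 0.16230991099547765 butt [ 0.4533 -0.3377] head [ 0.4828 -0.1781] hold [ 0.468 -0.258] n there 0.0004 ztop grip [0.025  0.0316]
344 ang 79.8 grip rel ang 6.77 len 0.27478176309339225 0.2515894400415435 butt [ 0.4483 -0.3682] head [ 0.4929 -0.1206] hold [ 0.4627 -0.2885] n there 0.0003 ztop grip [0.0248 0.0321]
floor 0.0044
368 ang 79.42 grip rel ang 0.38 len 0.17141282988462603 0.16731114775589212 butt [ 0.4532 -0.3378] head [ 0.4839 -0.1733] hold [ 0.4681 -0.2582] n there 0.0004 ztop grip [0.0238 0.0324]
353 ang 78.06 grip rel ang 5.55 len 0.276604127469542 0.25136702598371913 butt [ 0.4442 -0.3673] head [ 0.4962 -0.1213] hold [ 0.461 -0.288] n there -0.0017 ztop grip [0.0239 0.0324]
floor 0.0045
262 ang 79.48 grip rel ang 0.13 len 0.1646653439926663 0.1604653260290228 butt [ 0.454 -0.333] head [ 0.4833 -0.1752] hold [ 0.4688 -0.2533] n there 0.0004 ztop grip [0.0269 0.0334]
363 ang 78.42 grip rel ang 10.82 len 0.2767687370864495 0.24860092232546127 butt [ 0.4443 -0.3636] head [ 0.4942 -0.1201] hold [ 0.4605 -0.2843] n there -0.0026 ztop grip [0.025  0.0333]
```

```bash
cat > j.py <<'E'
from h import *
H=np.array([.4682,-.2585,0]); psi=np.radians(-10.4); q=down(psi)
env.grip(.05,70)
env.move_ptp(H+.25*ez,q)
env.move_linear(H+.04*ez,feed=.18); st("in")
print(env.move_linear(H+.0065*ez,feed=.03,guard=5)); st("down")
env.grip(0,70); s=st("grip"); p=s["tcp_pos"]
env.move_linear(p+.01*ez,feed=.03); env.dwell(.2); st("up10")
if env.sense()["grip_width"]>.015:
    env.move_linear(p+.19*ez,feed=.12); env.dwell(.2); st("up")
c=env.camera("top"); cv2.imwrite("pics/crop6.png",cv2.resize(c["pixels"][220:330,200:450,::-1],None,fx=3.2,fy=3.2,interpolation=2))
c=env.camera("scene"); save(c,"scene6.png")
E
python3 j.py
```

```text
in t38.49 p [ 0.4687 -0.2587  0.0409] F [-0.3  0.9  0.4] T [ 0.   -0.    0.02] w0.0501 g0.0
False
down t39.76 p [ 0.4683 -0.2585  0.0067] F [-0.7  0.2  0.8] T [-0.09  0.01 -0.01] w0.0497 g0.0
grip t40.12 p [ 0.4686 -0.2587  0.0071] F [-0.2  0.1  5.9] T [ 0.12  0.05 -0.09] w0.0212 g68.3
up10 t40.83 p [ 0.4685 -0.2586  0.0169] F [ 0.8  0.6 -4.2] T [-0.05  0.01 -0.01] w0.0217 g68.7
up t42.67 p [ 0.4685 -0.2586  0.1968] F [-0.6  0.4 -4. ] T [ 0.03  0.02 -0.  ] w0.0216 g68.7
```

View pics/scene6.png

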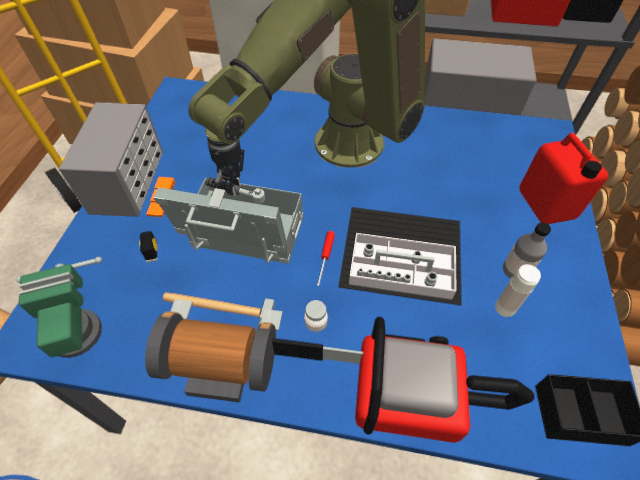

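The ratchet is held at (235,190), its head showing at (258,195), and the tray sits on the mat. Next I'll place the ratchet beside the tray.

```bash
cat > k.py <<'E'
from h import *
MAT=np.array([.4497,.2218,0]); my=.007
ux=np.array([np.cos(my),np.sin(my),0]); uy=np.array([-np.sin(my),np.cos(my),0])
g=MAT-.083*ux-.004*uy
p=env.sense()["tcp_pos"]
env.move_linear([g[0],-.02,p[2]],feed=.17)
env.move_linear([g[0],g[1],p[2]],down(my),feed=.17); st("above")
env.move_linear([g[0],g[1],.022],feed=.12); env.dwell(.2); st("near")
print(env.move_linear([g[0],g[1],.004],feed=.02,guard=3)); st("touch")
env.dwell(.2); env.grip(.045); env.dwell(.2); s=st("rel")
p=s["tcp_pos"]; env.move_linear(p+.06*ez,feed=.08); env.move_linear(p+.25*ez,feed=.25)
env.move_ptp([.15,-.35,.36],down(YAW)); st()
for n in("scene","top"):
    c=env.camera(n); P,_,_=cloud(c)
    for o in("tray","ratchet","mat","screwdriver"):
      for d in env.silhouettes(o,c)[:1]:
        Q,_,_=cloud(c,d["pixels"]); print(n,o,round(d["p"],2),np.round(d["at"]),len(Q),np.percentile(Q,[2,50,98],axis=0).round(3).tolist())
    T_=P[(P[:,0]>.5)&(P[:,0]<.7)&(P[:,1]>-.45)&(P[:,1]<-.05)&(P[:,2]>.2)]; print("lid",np.percentile(T_,[2,50,99],axis=0).round(3).tolist())
    a=c["pixels"][200:330,310:480] if n=="scene" else c["pixels"][200:330,150:450]
    cv2.imwrite("pics/f_%s.png"%n,cv2.resize(a[:,:,::-1],None,fx=2.6,fy=2.6,interpolation=2))
a,b=cv2.imread("pics/f_scene.png"),cv2.imread("pics/f_top.png"); h=a.shape[0]
w=max(a.shape[1],b.shape[1]); o=np.zeros((a.shape[0]*2,w,3),np.uint8); o[:h,:a.shape[1]]=a; o[h:h+b.shape[0],:b.shape[1]]=b[:h]; o=cv2.resize(o,None,fx=.85,fy=.85); cv2.imwrite("pics/final.png",o)
E
python3 k.py
```

```text
above t45.99 p [0.3668 0.2167 0.197 ] F [ 0.3  0.1 -3.7] T [-0.07 -0.02  0.02] w0.0214 g68.7
near t47.80 p [0.3669 0.2173 0.0223] F [-0.3 -0.1 -3.4] T [-0.    0.    0.01] w0.0216 g68.7
True
touch t48.51 p [0.3667 0.2172 0.0071] F [-1.3 -1.1  5.3] T [-0.06  0.07 -0.07] w0.0212 g69.8
rel t49.26 p [0.3661 0.2169 0.0067] F [-0.3 -0.3  0.1] T [0.01 0.   0.01] w0.0455 g0.0
 t53.27 p [ 0.1504 -0.3498  0.3598] F [ 0.7 -0.2 -0.4] T [-0.02 -0.01  0.06] w0.0453 g0.0
scene tray 0.69 [267. 403.] 5110 [[0.437, 0.085, 0.003], [0.515, 0.227, 0.022], [0.588, 0.364, 0.076]]
scene ratchet 0.82 [226. 405.] 454 [[0.343, 0.139, 0.003], [0.373, 0.22, 0.023], [0.384, 0.3, 0.038]]
scene mat 0.93 [232. 399.] 3792 [[0.302, 0.054, -0.002], [0.385, 0.214, 0.003], [0.6, 0.39, 0.008]]
scene screwdriver 0.5 [249. 327.] 257 [[0.433, -0.01, 0.005], [0.49, -0.0, 0.023], [0.608, 0.013, 0.029]]
lid [[0.57, -0.401, 0.204], [0.596, -0.25, 0.272], [0.646, -0.103, 0.295]]
top tray 0.92 [260. 254.] 3436 [[0.436, 0.086, -0.003], [0.509, 0.223, 0.009], [0.583, 0.363, 0.077]]
top ratchet 0.59 [302. 254.] 303 [[0.353, 0.139, 0.013], [0.365, 0.216, 0.025], [0.377, 0.299, 0.039]]
top mat 0.67 [298. 260.] 4179 [[0.303, 0.054, -0.007], [0.386, 0.211, 0.004], [0.594, 0.388, 0.015]]
top screwdriver 0.72 [260. 252.] 3464 [[0.436, 0.085, -0.003], [0.509, 0.223, 0.009], [0.583, 0.363, 0.077]]
lid [[0.559, -0.406, 0.208], [0.589, -0.255, 0.286], [0.643, -0.104, 0.298]]
```

View pics/final.png

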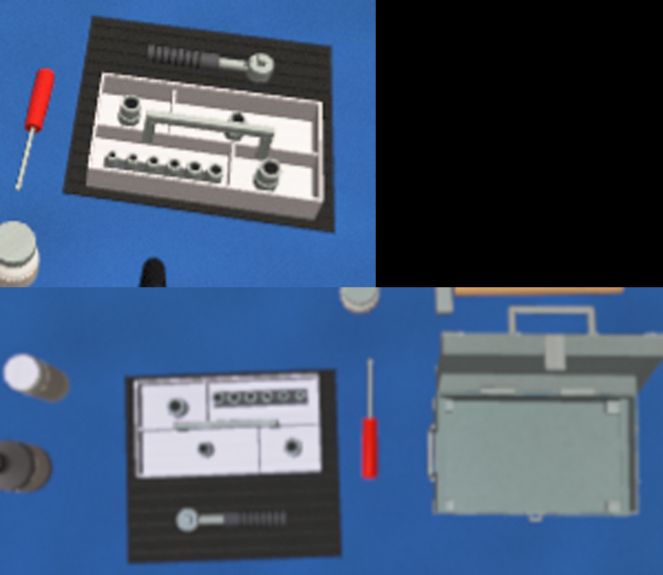

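The tray with its three sockets and the ratchet both lie wholly on the mat, at (230,425) and (230,520) in the lower view. The lid is on its stop and the box is empty.

```bash
python3 -c "from plant import env; print(env.sign_off())"
```

```text
the job is handed in; nothing more can be done
None
```

The job is done and handed in at about 54 s of robot time: the lid is open on its stop, the tray stands on the mat with all three sockets in it, and the ratchet lies flat beside it, both wholly on the mat.

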